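Load a slotted check weight on a weighing stand's stem

ROBOT

A 6-joint arm with a two-finger parallel gripper is mounted at the origin on the work surface; the furniture and walls round the work are solid. World frame = base frame: x ahead of the robot, y to its left, z up, the work surface at z = 0. Lengths are in m, angles in degrees, forces in N, time in s.
With the tool pointing down it reaches from about 0.25 to 0.8 m from the base axis. Payload 3.9 kg.
Tool frame: the origin (TCP) lies midway between the tips of the shut fingers; the grasp point (between the pads) lies 19 mm behind it; z points along the fingers, y is the line along which they close (so a half turn about z gives the same grasp; the last joint's range is limited). The gripper opens to 85 mm and grips with 20 to 120 N. Pads are 22 mm wide; open, the fingers measure 114 mm over their backs; the gripper's body (76 mm by 85 mm) begins 54 mm behind the grasp point. The pads swing forward as they close: fully open they stand 13 mm farther back than shut.
Start: joints at [-71.161, 14.897, -7.913, 67.191, 0, 90], TCP at [0.17, -0.497, 0.231] pointing down, gripper open.
Joint ranges: [-159.42, 159.42], [-47.68, 98.78], [-73.54, 78.23], [-108.79, 121.32], [-90, 84.71], [-180, 180]. Speed limits (degrees/s): [147.25, 147.25, 180, 180, 180, 180].

INTERFACE

Orientations are given as a 3x3 rotation matrix whose columns are the frame's x, y, z axes.
In Python, from bench import ctrl, viewer, finder gives the robot as it stands.
- The arm moves only by the shell command python3 -m creep 'ROWS' [FORCE]. ROWS is JSON, a list of rows, each a list of 5 numbers: the opening in per cent of the stroke, from 0 (shut) to 100 (fully open), then the shift along the tool's x, y, z scaled (see below), then the turn about the tool's z scaled (see below). A call has 1 to 8 rows; each row is the pose to reach, as a shift and turn from the pose commanded when the call began, along the tool's axes at that moment, turning the shorter way round; what a row does not reach only later rows make up. The controller multiplies each number of a shift by 20 cm and each number of a turn by 360 degrees. A row lasts 1/10 s, in which the tool goes at most 50 mm and 8.59 degrees, less where a joint would pass 70% of its speed; a pose out of reach is approached as far as the arm can. A call with a number of a shift or a turn outside -1 to 1 is refused whole. A call with a gripper value outside its range is refused whole. The fingers move at their own pace and stop on an object; FORCE is the grip in N (left out, the last holds). Time passes only in rows, so rows that repeat a pose let the fingers close. It gives the time, the measured TCP pose, the force, the opening and the grip force at its end, in the units of the state.
- ctrl.state(): the state, without advancing time (a new reading comes with each control period).
- viewer.snapshot(name): name is "scene" or "top"; returns (picture, depth): 384x512x3 uint8, blue, green, red; 384x512 float32, m along the optical axis (not along the pixel's ray), 0 where there is no reading.
- viewer.camera_params(name): a dict with "intrinsics" (3x3 intrinsics, pixels), "D" ([k1, k2, p1, p2, k3] as OpenCV has them; the pictures are not rectified), "xyz" and "orientation" of the camera in the world. Camera axes: x right, y up, looking along -z (the intrinsics and any distortion apply to the point x, -y, -z); pixel columns grow to the right and rows downward; lengths in m; the calibration is good to about 2 mm. A picture is of the moment at which its call begins. camera_params takes no time and is no camera call.
- ctrl.finish_job(): hands the job in; it is judged then, once.
Trained networks look in the newest picture that a camera, given by its name, has taken for a name from the list of things; names that differ only in an ending like _2 or _b are one class to them, and where a whole thing is asked for, a point or a joint stands for the part that bears it (a point fixed in the world has none). Each returns a list of dicts, best first, with "score" (0 to 1); they miss things now and then, are a little off and sometimes report something else, mostly with a low value. They report only what shows in the picture. A call takes as long as a camera call. They do not tell look-alikes from the thing itself.
- finder.find_in(camera, target): "centre" ([x, y, z] in m, in the coordinates of the camera as it stood for that picture, good to about 4 mm: the middle of the surface that is visible of it).
- finder.cut_out(camera, target): "pixels" (384x512 bool, what is visible of it).
- finder.tip_of(camera, target): "centre" ([x, y, z] in m, in the coordinates of the camera as it stood for that picture, good to about 4 mm: a listed point, or the origin of a listed thing).
The state is a dict: "t": time; "joint_positions": joint angles; "joint_velocities": joint speeds; "tau": joint torques, N m; "tcp_pos": TCP position; "ee_rot": TCP orientation; "ft_force": force on the tool from outside, world axes, zero at the start; "ft_torque": the same for the moment, N m; "opening": finger opening in m; "gripper_force": force on a finger pad.
Only numpy, scipy, OpenCV 4.12 (cv2) and the standard library are available. Lean on these libraries where they do the work, as an engineer would, in place of code of your own. Each camera call takes 0.05 s, during which the arm holds its last target. There are 200 camera calls.

TASK

Load the loose brass slotted weight onto the check-weighing stand, on top of the steel weight already there: slide it in sideways round the stem, under the black knob, with its slot opening turned opposite to the steel weight's slot, and feel for the point where the bottom of its slot just meets the stem. Then lower it so that its hollow underside drops over the raised boss and it lies flat on the steel weight, and let go. The weigh cell is delicate, so be gentle: never press the weight on the stand, or the gripper on it, with more than 15 N in any direction.

Things in the scene. Friction and masses are not known exactly. Their poses are not given: they have to be found in the camera images.
- weight: Loose brass slotted weight, 0.14 to 0.28 kg: disc of 80 mm diameter, 14 mm thick, with a black upright grip on a tab. Origin: middle of the underside; z up; slot opens to +x, tab lies to -x (to x = -71). Slot 12 mm wide, flared to about 20 at the rim; its flat bottom is at x = -4.5, so the origin is on the stem's axis when it touches the stem. Underside: round recess 28 mm across, 8 deep, about the origin.
- grip (a point): Point in the brass weight's upright grip, at [-58, 0, 30] mm in the weight's frame. The grip is a block 14 mm wide (weight y), 24 mm long (weight x), standing on the 10 mm high tab, its top 43 mm above the weight's underside; grip it across its 14 mm, fingertips just above the tab.
- stand: Fixed check-weighing stand. Origin: middle of the base's underside, on the worktop; z up; white base 190 (x) x 120 (y) x 26 mm, black strip on its -x end. A steel weight, fixed, shaped like the brass one, is already on its stem: slot open to the stand's -x, grey grip to +x (46 to 70 mm beyond the stem, top at z = 87). The brass one must come in moving along the stand's +x, its own x along the stand's x.
- mid (a point): Fixed point on the stand's middle line, [0, 0, 58] mm in its frame: the stem would be here if its carriage stood in the middle. But the carriage is clamped ANYWHERE up to 18 mm to either side along the stand's x (not reported; find the stem by feel or sight; y = 0 always). The stem gives springily, 8 N per mm along x, 6 N per mm downward, as it is pressed.
- gap (a point): Fixed point [0, 0, 75] mm in the stand's frame, a good height for the underside of the brass weight as it slides in. Steel stem 9 mm in diameter; black knob on it, 28 mm in diameter, from z = 104 to 118. Steel weight's top face at z = 57 to 58; round the stem on it a boss 24 mm in diameter, 5 high (top 63). The brass weight ends with its underside at z = 57 to 58.
Not all that is in view belongs to the job. There is more than one size of the weight; the one meant has the size given above.

How it is judged:
By the outcome, as a careful person would: the job done as asked, in the order asked, and still so for the second after the job is handed in, with the robot touching nothing.
It also fails if it takes over 45 s, if anything falls off the work surface, if the arm or the gripper's body presses on something with over 40 N, if the wrist force passes 120 N, or if a joint passes its speed limit or range.

## Working session

There is one attempt and no reset: what is moved stays moved. The work goes in short steps, Python scripts to look and compute and a shell command to move; the robot and the scene stay as the last step left them, time stands still between calls to the robot, and variables do not carry over. Pictures are saved under pics/ and viewed, at most 10 in all, crops included, and the job is handed in when it is done.

```bash
ls; mkdir -p pics; cat > h.py <<'E'
import numpy as np,cv2
from bench import ctrl,viewer,finder
def cam(n):
    p=viewer.camera_params(n);return np.array(p["intrinsics"]),np.array(p["D"]),np.array(p["xyz"]),np.array(p["orientation"])
def w(n,c):
    K,D,x,R=cam(n);return x+R@np.array(c)
def cloud(n,depth,us,vs):
    K,D,x,R=cam(n)
    uv=cv2.undistortPoints(np.stack([us,vs],1).astype(np.float64)[:,None],K,D)[:,0]
    d=depth[vs,us];P=np.stack([uv[:,0]*d,-uv[:,1]*d,-d],1)
    return P@R.T+x
def proj(n,P):
    K,D,x,R=cam(n);c=(np.atleast_2d(P)-x)@R*[1,-1,-1]
    return cv2.projectPoints(c,np.zeros(3),np.zeros(3),K,D)[0][:,0]
E
python3 - <<'E'
from h import *
for n in("scene","top"):
    im,d=viewer.snapshot(n);cv2.imwrite(f"pics/{n}0.png",im);print(n,cam(n)[2],cam(n)[3].round(2).tolist())
    for t in("weight","stand"):
        for r in finder.find_in(n,t):print(n,t,round(r["score"],2),w(n,r["centre"]).round(3),proj(n,w(n,r["centre"])).round())
    for t in("weight","grip","stand","mid","gap"):
        for r in finder.tip_of(n,t):print(n,"tip",t,round(r["score"],2),w(n,r["centre"]).round(3),proj(n,w(n,r["centre"])).round())
s=ctrl.state();print(s["t"],s["tcp_pos"],s["ee_rot"],s["opening"])
E
```

```text
pics
scene [0.12833281 0.61932725 0.45217742] [[-0.85, 0.24, -0.47], [-0.53, -0.35, 0.77], [0.02, 0.91, 0.42]]
scene weight 0.91 [ 0.578 -0.152  0.017] [[263. 196.]]
scene weight 0.82 [ 0.54  -0.32   0.023] [[301. 178.]]
scene stand 0.95 [0.558 0.194 0.03 ] [[183. 256.]]
scene tip weight 0.86 [ 0.567 -0.312  0.003] [[292. 183.]]
scene tip weight 0.6 [ 0.601 -0.146  0.003] [[255. 200.]]
scene tip grip 0.85 [ 0.544 -0.166  0.031] [[276. 193.]]
scene tip grip 0.59 [ 0.5   -0.355  0.04 ] [[318. 172.]]
scene tip stand 0.88 [ 0.578  0.173 -0.   ] [[183. 260.]]
scene tip mid 0.7 [0.579 0.171 0.06 ] [[182. 234.]]
scene tip gap 0.94 [0.581 0.169 0.076] [[181. 227.]]
top [ 0.46172952 -0.03237749  0.96527293] [[-0.02, 1.0, -0.1], [-1.0, -0.02, 0.0], [-0.0, 0.1, 1.0]]
top weight 0.86 [ 0.591 -0.155  0.016] [[296. 178.]]
top weight 0.62 [ 0.553 -0.322  0.02 ] [[360. 191.]]
top stand 0.63 [0.574 0.165 0.03 ] [[175. 186.]]
top tip weight 0.94 [ 0.603 -0.144  0.001] [[291. 175.]]
top tip weight 0.88 [ 0.569 -0.315  0.002] [[355. 186.]]
top tip grip 0.91 [ 0.501 -0.358  0.041] [[378. 210.]]
top tip grip 0.68 [ 0.551 -0.171  0.026] [[303. 193.]]
top tip stand 0.62 [0.576 0.171 0.004] [[174. 187.]]
top tip mid 0.82 [0.581 0.173 0.058] [[169. 183.]]
top tip gap 0.56 [0.581 0.166 0.074] [[170. 182.]]
0.8 [ 0.16952188 -0.49687938  0.23131582] [[ 9.46427068e-01  3.22917643e-01 -6.44599034e-06]
 [ 3.22917643e-01 -9.46427067e-01 -4.49546592e-05]
 [-2.06173124e-05  4.04647824e-05 -9.99999999e-01]] 0.08538867978018841
```

```bash
python3 - <<'E'
from h import *
im,d=viewer.snapshot("top")
cv2.imwrite("pics/crop1.png",cv2.resize(im[120:260,120:420],None,fx=2.6,fy=2.6,interpolation=cv2.INTER_CUBIC))
cv2.imwrite("pics/scene_full.png",cv2.resize(viewer.snapshot("scene")[0],None,fx=1.5,fy=1.5))
for r in finder.cut_out("top","weight"):
    v,u=np.nonzero(r["pixels"]&(d>0));P=cloud("top",d,u,v)
    P=P[P[:,2]>.004];q=P[P[:,2]<.022];print(r["score"],len(P),(cv2.minAreaRect((P[:,:2]*1000).astype(np.float32))),np.percentile(P[:,2],[5,50,95]).round(3))
    g=P[P[:,2]>.034];print("grip top",len(g),g.mean(0).round(4),g[:,2].max())
    if len(g)>4:print(cv2.minAreaRect((g[:,:2]*1000).astype(np.float32)))
    disc=q[np.hypot(*(q[:,:2]-g[:,:2].mean(0)).T)>.03] 
    print("disc circ",cv2.minEnclosingCircle((disc[:,:2]*1000).astype(np.float32)))
# stand
m=max(finder.cut_out("top","stand"),key=lambda r:r["score"])["pixels"]&(d>0)
v,u=np.nonzero(m);P=cloud("top",d,u,v)
b=P[(P[:,2]>.018)&(P[:,2]<.034)];print("base",len(b),cv2.minAreaRect((b[:,:2]*1000).astype(np.float32)))
for lo,hi in((.05,.066),(.078,.095),(.108,.13)):
    k=P[(P[:,2]>lo)&(P[:,2]<hi)];print(lo,len(k),k.mean(0).round(4) if len(k) else "",cv2.minAreaRect((k[:,:2]*1000).astype(np.float32)) if len(k)>3 else "")
E
```

```text
0.86 1474 ((558.655029296875, -328.19720458984375), (140.58544921875, 106.54681396484375), 57.65312957763672) [0.012 0.019 0.055]
grip top 123 [ 0.5016 -0.354   0.0536] 0.06189934866570623
((502.13311767578125, -356.37884521484375), (31.85711669921875, 18.733247756958008), 30.849470138549805)
disc circ ((567.47314453125, -314.9109191894531), 54.79979705810547)
base 2241 ((578.8578491210938, 169.65371704101562), (120.29277038574219, 189.77418518066406), 67.9320068359375)
0.05 684 [0.5959 0.1592 0.0569] ((601.1339721679688, 164.9826202392578), (99.10169982910156, 79.22431945800781), 2.409444808959961)
0.078 58 [0.6443 0.142  0.0852] ((644.2872924804688, 142.73001098632812), (13.851780891418457, 23.574295043945312), 63.42666244506836)
0.108 111 [0.5905 0.164  0.115 ] ((591.4951171875, 164.76309204101562), (26.505428314208984, 26.678001403808594), 42.55793380737305)
```

View pics/crop1.png

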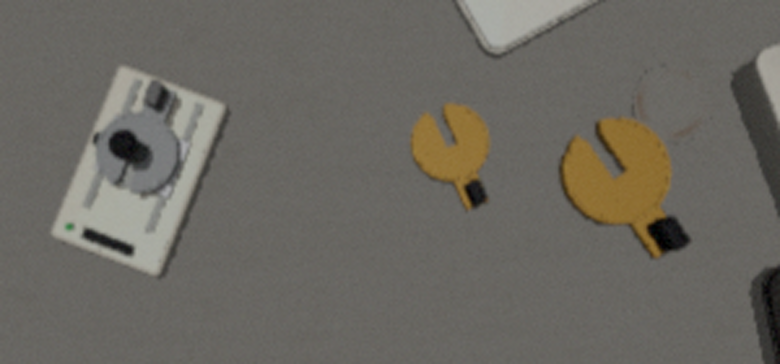

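View pics/scene_full.png

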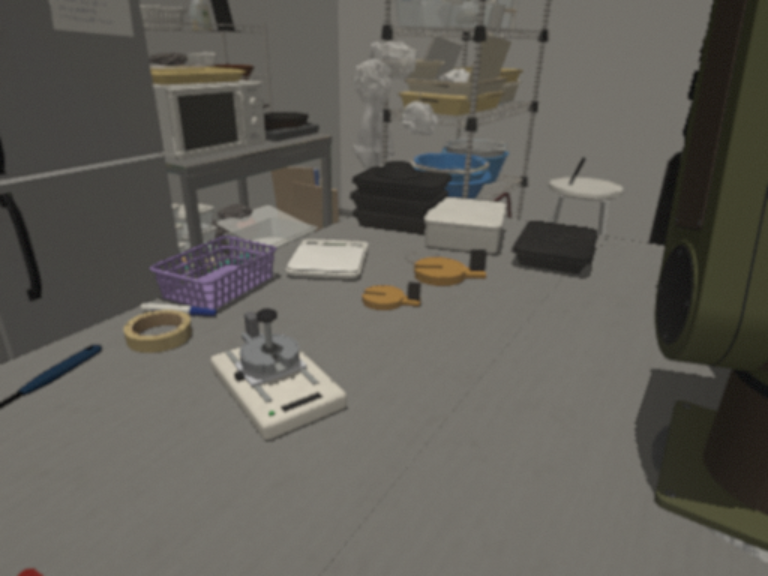

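The brass things are the small weight at about (294,175) full-picture (crop 452,143) and the larger one at (357,185) (crop 617,170). The larger has a disc about 110 mm across, so the small one should be the 80 mm one. I'll measure it. The stand has its black strip towards the robot and its knob at about (168,178).

```bash
python3 - <<'E'
from h import *
im,d=viewer.snapshot("top")
cv2.imwrite("pics/crop2.png",cv2.resize(im[145:210,265:335],None,fx=8,fy=8,interpolation=cv2.INTER_CUBIC))
vv,uu=np.mgrid[145:210,265:335];u=uu.ravel();v=vv.ravel();k=d[v,u]>0;u=u[k];v=v[k]
P=cloud("top",d,u,v);k=np.linalg.norm(P[:,:2]-[.585,-.152],axis=1)<.085;P=P[k];u=u[k];v=v[k]
hsv=cv2.cvtColor(im,cv2.COLOR_BGR2HSV)[v,u]
br=(hsv[:,1]>110);bp=P[br];print("brass",br.sum(),np.percentile(bp[:,2],[5,50,95]).round(4))
g=P[P[:,2]>.034];print("griptop",len(g),g.mean(0).round(4),cv2.minAreaRect((g[:,:2]*1000).astype(np.float32)))
q=bp[np.hypot(*(bp[:,:2]-g[:,:2].mean(0)).T)>.03];c,r=cv2.minEnclosingCircle((q[:,:2]*1000).astype(np.float32));print(c,r)
a=np.array(c)/1000-g[:,:2].mean(0);print(np.hypot(*a),np.degrees(np.arctan2(a[1],a[0])))
E
```

```text
brass 695 [0.0085 0.0136 0.0171]
griptop 53 [ 0.5481 -0.1688  0.041 ] ((548.2659912109375, -168.90721130371094), (23.351024627685547, 14.04546070098877), 23.302515029907227)
(603.0389404296875, -146.80062866210938) 41.26158905029297
0.05920850158600267 21.76916969187346
```

View pics/crop2.png

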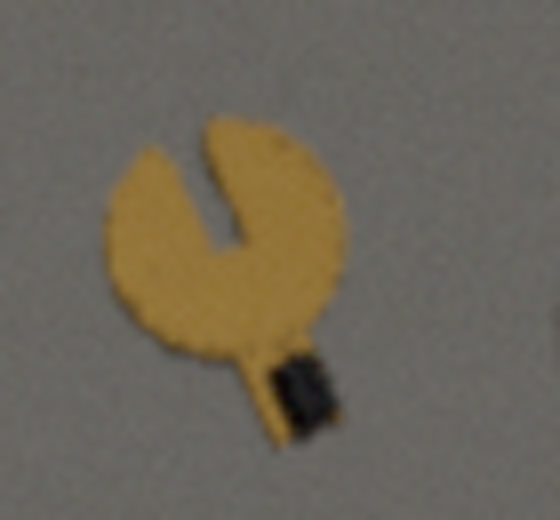

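The disc measures about 82 mm across and its grip 23×14 mm, 59 mm from the disc's centre (crop 228,240 disc, 303,395 grip). That makes it the weight meant. Setting out.

```bash
python3 -m creep '[[60,0.9,-0.37,0,-0.0103],[60,0.9,-0.37,0,-0.0103],[60,0.9,-0.37,0,-0.0103],[60,0.9,-0.37,0,-0.0103],[60,0.9,-0.37,0,-0.0103]]' 60
cat >> h.py <<'E'
def go(t,yaw=None):
    s=ctrl.state();R=np.array(s["ee_rot"]);p=np.array(s["tcp_pos"])
    y=np.degrees(np.arctan2(R[1,0],R[0,0]))
    print("t",round(s["t"],2),"tcp",p.round(4),"yaw",round(y,2),"F",np.round(s["ft_force"],2),"open",round(s["opening"],4),"grip",round(s["gripper_force"],1))
    print("shift",(R.T@(np.array(t)-p)/.2).round(4),"turn",None if yaw is None else round(-(yaw-y)/360,4))
E
python3 -c "
from h import *
go([.5483,-.169,.10],22.5)"
```

```text
t: 1.55
tcp_pos: [0.3193, -0.3655, 0.2315]
ee_rot: [[0.921, 0.39, 0.002], [0.39, -0.921, 0.001], [0.002, -0.0, -1.0]]
ft_force: [-0.8, 0.1, 0.3]
opening: 0.0515
gripper_force: 0.0
t 1.55 tcp [ 0.3193 -0.3655  0.2315] yaw 22.95 F [-0.81  0.1   0.34] open 0.0515 grip 0.0
shift [ 1.4364 -0.4577  0.6602] turn 0.0013
```

```bash
python3 -m creep '[[60,0.22,-0.07,0,0],[60,0.45,-0.14,0.05,0],[60,0.67,-0.21,0.1,0],[60,0.9,-0.28,0.15,0],[60,0.9,-0.28,0.2,0],[60,0.9,-0.28,0.2,0]]'
python3 -c "
from h import *
go([.5483,-.169,.07],22.5)"
```

```text
t: 2.15
tcp_pos: [0.46, -0.2473, 0.1897]
ee_rot: [[0.923, 0.385, -0.003], [0.385, -0.923, 0.001], [-0.003, -0.002, -1.0]]
ft_force: [-0.4, -1.0, -0.2]
opening: 0.0512
gripper_force: 0.0
t 2.15 tcp [ 0.46   -0.2473  0.1897] yaw 22.66 F [-0.36 -1.04 -0.24] open 0.0512 grip 0.0
shift [ 0.5598 -0.19    0.5976] turn 0.0004
```

```bash
python3 -m creep '[[60,0.2,-0.06,0.1,0],[60,0.4,-0.13,0.25,0],[60,0.56,-0.19,0.4,0],[60,0.56,-0.19,0.6,0],[60,0.56,-0.19,0.6,0],[60,0.56,-0.19,0.6,0]]'
python3 - <<'E'
from h import *
go([.5483,-.169,.014],22.5)
im,d=viewer.snapshot("scene")
p=proj("scene",[.55,-.169,.04])[0].astype(int);print(p)
cv2.imwrite("pics/c3.png",cv2.resize(im[p[1]-60:p[1]+50,p[0]-80:p[0]+70],None,fx=4,fy=4,interpolation=cv2.INTER_CUBIC))
for r in finder.tip_of("scene","grip"):print(r["score"],w("scene",r["centre"]).round(4))
viewer.snapshot("top")
for r in finder.tip_of("top","grip"):print(r["score"],w("top",r["centre"]).round(4))
E
```

```text
t: 2.75
tcp_pos: [0.5479, -0.1713, 0.0715]
ee_rot: [[0.924, 0.381, -0.003], [0.381, -0.924, 0.0], [-0.002, -0.001, -1.0]]
ft_force: [-0.3, 1.1, 0.7]
opening: 0.051
gripper_force: 0.0
t 2.75 tcp [ 0.5479 -0.1713  0.0715] yaw 22.41 F [-0.31  1.1   0.72] open 0.051 grip 0.0
shift [ 0.0069 -0.0094  0.2876] turn -0.0002
[275 189]
0.84 [ 0.5008 -0.3568  0.0417]
0.67 [ 0.5422 -0.1647  0.0312]
0.69 [ 0.5492 -0.1701  0.0281]
```

View pics/c3.png

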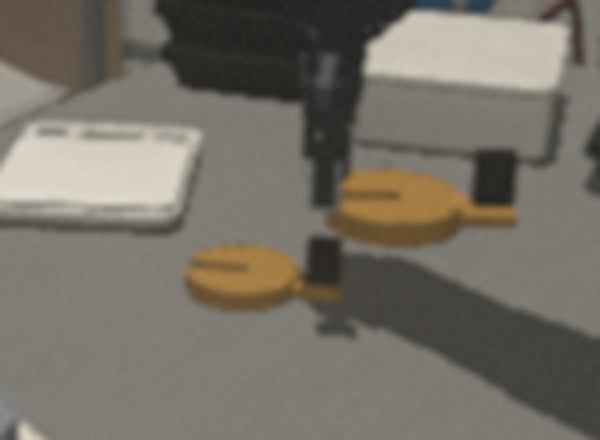

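The fingers (323,190) hang straight above the small weight's grip (323,260), so I'll lower and close.

```bash
python3 -m creep '[[60,0.007,-0.009,0.1,0],[60,0.007,-0.009,0.2,0],[60,0.007,-0.009,0.285,0],[60,0.007,-0.009,0.285,0],[0,0.007,-0.009,0.285,0],[0,0.007,-0.009,0.285,0],[0,0.007,-0.009,0.285,0],[0,0.007,-0.009,0.285,0]]' 60
python3 -m creep '[[0,0,0,0,0],[0,0,0,0,0],[0,0,0,0,0]]'
python3 -c "
from h import *
go([.5483,-.169,.10],22.5)"
```

```text
t: 3.75
tcp_pos: [0.5515, -0.1681, 0.0161]
ee_rot: [[0.924, 0.383, 0.003], [0.383, -0.924, -0.001], [0.002, 0.002, -1.0]]
ft_force: [-0.6, -0.1, 5.8]
opening: 0.0129
gripper_force: 59.5
t: 4.05
tcp_pos: [0.5515, -0.1681, 0.016]
ee_rot: [[0.924, 0.383, 0.003], [0.383, -0.924, -0.001], [0.002, 0.002, -1.0]]
ft_force: [-0.8, 0.5, 5.4]
opening: 0.0129
gripper_force: 59.5
t 4.05 tcp [ 0.5515 -0.1681  0.016 ] yaw 22.54 F [-0.79  0.47  5.44] open 0.0129 grip 59.5
shift [-0.0154 -0.0012 -0.4198] turn 0.0001
```

```bash
python3 -m creep '[[0,0,0,-0.05,0],[0,0,0,-0.15,0],[0,0,0,-0.35,0],[0,0,0,-0.55,0],[0,0,0,-0.75,0],[0,0,0,-0.75,0],[0,0,0,-0.75,0]]'
python3 - <<'E'
from h import *
# stand frame; pre-insertion: origin 90 mm before the stem, underside z=.10
ex=np.array([.9267,-.3757]);st=np.array([.591,.1645])
print(st-ex*.16)
go([*(st-ex*.16),.16],-22.2)
im,d=viewer.snapshot("scene")
s=ctrl.state();p=proj("scene",s["tcp_pos"])[0].astype(int)
cv2.imwrite("pics/c4.png",cv2.resize(im[max(p[1]-60,0):p[1]+60,p[0]-80:p[0]+70],None,fx=4,fy=4,interpolation=cv2.INTER_CUBIC))
E
```

```text
t: 4.75
tcp_pos: [0.5506, -0.1679, 0.1655]
ee_rot: [[0.924, 0.383, 0.002], [0.383, -0.924, -0.001], [0.002, 0.001, -1.0]]
ft_force: [-0.2, 0.4, -3.5]
opening: 0.0127
gripper_force: 58.8
[0.442728 0.224612]
t 4.75 tcp [ 0.5506 -0.1679  0.1655] yaw 22.55 F [-0.25  0.43 -3.45] open 0.0127 grip 58.8
shift [ 0.2543 -2.0194  0.0246] turn 0.1243
```

View pics/c4.png

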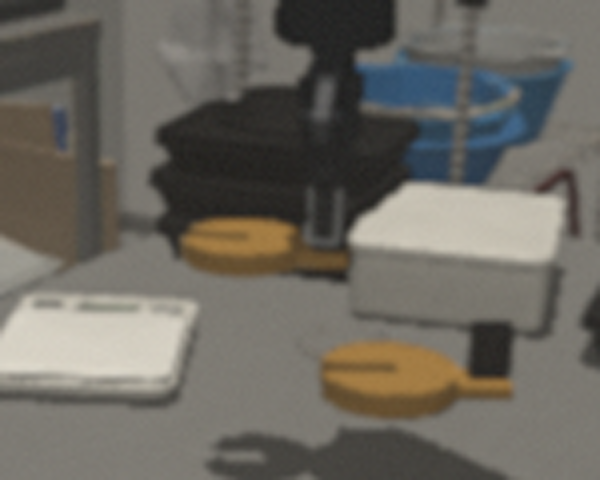

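The weight hangs level in the fingers: disc at (240,245), slot facing left, big weight untouched at (390,375). Moving to ahead of the stand.

```bash
python3 -m creep '[[0,0,-0.15,0,0.015],[0,0.02,-0.35,0,0.035],[0,0.06,-0.55,0,0.055],[0,0.1,-0.75,0,0.075],[0,0.12,-0.95,0,0.1],[0,0.13,-1,0,0.1243],[0,0.13,-1,0,0.1243],[0,0.13,-1,0,0.1243]]'
python3 -c "
from h import *
go([.4427,.2246,.14],-22.2)"
```

```text
t: 5.6
tcp_pos: [0.4646, -0.1005, 0.1621]
ee_rot: [[0.966, -0.26, 0.01], [-0.26, -0.963, 0.076], [-0.01, -0.076, -0.997]]
ft_force: [0.2, -0.3, -2.2]
opening: 0.013
gripper_force: 59.4
t 5.6 tcp [ 0.4646 -0.1005  0.1621] yaw -15.08 F [ 0.15 -0.34 -2.21] open 0.013 grip 59.4
shift [-0.5274 -1.5276  0.2328] turn 0.0198
```

```bash
python3 -m creep '[[0,0,0,0,0],[0,0,0,0,0],[0,0,0,0,0]]'
python3 -c "
from h import *
go([.4427,.2246,.14],-22.2)"
```

```text
t: 5.9
tcp_pos: [0.4665, -0.0996, 0.1634]
ee_rot: [[0.966, -0.258, 0.013], [-0.258, -0.963, 0.076], [-0.007, -0.077, -0.997]]
ft_force: [-0.4, -0.5, -2.2]
opening: 0.0131
gripper_force: 59.4
t 5.9 tcp [ 0.4665 -0.0996  0.1634] yaw -14.96 F [-0.36 -0.55 -2.18] open 0.0131 grip 59.4
shift [-0.5324 -1.5216  0.2386] turn 0.0201
```

```bash
python3 -m creep '[[0,0,-0.1,0,0.01],[0,0,-0.2,0,0.02],[0,0,-0.3,0,0.02],[0,0,-0.3,0,0.02]]'
python3 -c "
from h import *
go([.4427,.2246,.14],-22.2);print(ctrl.state()['joint_positions'])"
```

```text
t: 6.3
tcp_pos: [0.4592, -0.1127, 0.1692]
ee_rot: [[0.949, -0.314, 0.022], [-0.315, -0.942, 0.118], [-0.016, -0.119, -0.993]]
ft_force: [0.1, -0.6, -2.1]
opening: 0.0127
gripper_force: 59.4
t 6.3 tcp [ 0.4592 -0.1127  0.1692] yaw -18.35 F [ 0.11 -0.62 -2.1 ] open 0.0127 grip 59.4
shift [-0.6072 -1.5451  0.3416] turn 0.0107
[-18.41047267  12.59910404 -21.09077598  57.22855479   6.82714336
 179.94388633]
```

Joint 6 has hit its +180° limit. The tool must be turned the long way round, by +315° in yaw, so I'll turn back and check the tilt.

```bash
python3 -m creep '[[0,0,0,0,-0.024],[0,0,0,0,-0.048],[0,0,0,0,-0.072],[0,0,0,0,-0.096],[0,0,0,0,-0.12],[0,0,0,0,-0.12],[0,0,0,0,-0.12]]'
python3 -c "
from h import *
go([.4427,.2246,.14],-22.2);print(ctrl.state()['joint_positions'])"
```

```text
t: 7.0
tcp_pos: [0.4594, -0.1122, 0.1691]
ee_rot: [[0.908, 0.419, 0.022], [0.414, -0.903, 0.118], [0.069, -0.097, -0.993]]
ft_force: [-0.2, -0.5, -1.2]
opening: 0.0131
gripper_force: 59.4
t 7.0 tcp [ 0.4594 -0.1122  0.1691] yaw 24.5 F [-0.24 -0.5  -1.18] open 0.0131 grip 59.4
shift [ 0.6107 -1.5412  0.3403] turn 0.1297
[-18.33237627  12.60398688 -21.09718655  57.20893981   6.81145517
 136.91404831]
```

```bash
for i in 1 2 3 4; do python3 -m creep '[[0,0,0,0,-0.023],[0,0,0,0,-0.046],[0,0,0,0,-0.07],[0,0,0,0,-0.094],[0,0,0,0,-0.118],[0,0,0,0,-0.142],[0,0,0,0,-0.166],[0,0,0,0,-0.19]]' | head -1; done
python3 -c "
from h import *
go([.4427,.2246,.14],-22.2);print(ctrl.state()['joint_positions'])"
```

```text
t: 7.8
t: 8.6
t: 9.4
t: 10.2
t 10.2 tcp [ 0.4595 -0.1121  0.169 ] yaw -62.23 F [ 0.71 -0.67 -1.95] open 0.0131 grip 59.4
shift [-1.5081 -0.6868  0.3408] turn -0.1112
[ -18.33561888   12.61033701  -21.09635812   57.21113635    6.83444082
 -135.96083783]
```

```bash
python3 -m creep '[[0,0,0,0,-0.023],[0,0,0,0,-0.046],[0,0,0,0,-0.07],[0,0,0,0,-0.094],[0,0,0,0,-0.118],[0,0,0,0,-0.135],[0,0,0,0,-0.135],[0,0,0,0,-0.135]]' | head -3
python3 -c "
from h import *
go([.4427,.2246,.14],-22.2);print(ctrl.state()['joint_positions'])"
```

```text
t: 11.0
tcp_pos: [0.4645, -0.0936, 0.169]
ee_rot: [[0.963, -0.268, 0.02], [-0.268, -0.958, 0.101], [-0.008, -0.103, -0.995]]
t 11.0 tcp [ 0.4645 -0.0936  0.169 ] yaw -15.56 F [-0.26 -0.36 -2.62] open 0.0131 grip 59.5
shift [-0.5305 -1.4803  0.3029] turn 0.0185
[ -15.39294461   12.34582637  -21.36524292   56.70595145    5.91576531
 -179.83533576]
```

```bash
python3 -m creep '[[0,0,0,0,-0.02],[0,0,0,0,-0.04],[0,0,0,0,-0.06],[0,0,0,0,-0.06],[0,0,0,0,-0.06]]' | head -3
python3 -c "
from h import *
go([.4427,.2246,.14],-22.2);print(ctrl.state()['joint_positions'])"
```

```text
t: 11.5
tcp_pos: [0.4645, 0.0228, 0.1689]
ee_rot: [[0.999, 0.018, 0.028], [0.017, -0.999, 0.044], [0.029, -0.044, -0.999]]
t 11.5 tcp [0.4645 0.0228 0.1689] yaw 0.95 F [-0.19  0.25 -2.09] open 0.0129 grip 59.7
shift [-0.0964 -1.0036  0.1855] turn 0.0643
[   1.09220019   10.05816677  -24.1806921    54.10509262    2.49226235
 -179.86043409]
```

```bash
python3 -m creep '[[0,0,0,0,-0.02],[0,0,0,0,-0.044],[0,0,0,0,-0.044],[0,0,0,0,-0.044],[0,0,0,0,-0.044]]' | head -3
python3 -c "
from h import *
go([.4427,.2246,.14],-22.2);print(ctrl.state()['joint_positions'])"
```

```text
t: 12.0
tcp_pos: [0.4468, 0.1002, 0.1688]
ee_rot: [[0.974, 0.223, 0.039], [0.223, -0.975, -0.0], [0.038, 0.009, -0.999]]
t 12.0 tcp [0.4468 0.1002 0.1688] yaw 12.91 F [ 0.17 -0.41 -2.66] open 0.013 grip 59.8
shift [ 0.1135 -0.612   0.143 ] turn 0.0975
[  13.00488763    9.00979899  -25.49290614   53.32178294   -0.5141971
 -179.90215885]
```

Joint 6 is now on the good side and the tilt is about 2°, which is acceptable. Moving to the approach point.

```bash
python3 -m creep '[[0,0.02,-0.1,0,0.02],[0,0.04,-0.25,0,0.04],[0,0.07,-0.4,0,0.06],[0,0.1,-0.55,0,0.08],[0,0.11,-0.612,0,0.0975],[0,0.11,-0.612,0,0.0975],[0,0.11,-0.612,0,0.0975]]' | head -3
python3 - <<'E'
from h import *
go([.4427,.2246,.093],-22.2);print(ctrl.state()['joint_positions'])
im,d=viewer.snapshot("top");p=proj("top",[.52,.19,.1])[0].astype(int)
cv2.imwrite("pics/c5.png",cv2.resize(im[p[1]-60:p[1]+60,p[0]-70:p[0]+70],None,fx=4,fy=4,interpolation=cv2.INTER_CUBIC))
vv,uu=np.mgrid[p[1]-60:p[1]+60,p[0]-70:p[0]+70];u=uu.ravel();v=vv.ravel();k=d[v,u]>0;u=u[k];v=v[k]
P=cloud("top",d,u,v);h=cv2.cvtColor(im,cv2.COLOR_BGR2HSV)[v,u]
b=P[(h[:,1]>110)&(h[:,0]<35)&(P[:,2]>.1)];print(len(b),b.mean(0).round(4),cv2.minEnclosingCircle((b[:,:2]*1000).astype(np.float32)))
A=np.c_[b[:,:2]-b[:,:2].mean(0),np.ones(len(b))];c=np.linalg.lstsq(A,b[:,2],rcond=None)[0];print("plane slope deg",np.degrees(c[:2]),c[2])
E
```

```text
t: 12.7
tcp_pos: [0.4411, 0.2234, 0.1683]
ee_rot: [[0.926, -0.376, 0.039], [-0.376, -0.926, -0.001], [0.036, -0.014, -0.999]]
t 12.7 tcp [0.4411 0.2234 0.1683] yaw -22.13 F [-0.07  0.29 -2.23] open 0.0131 grip 59.8
shift [-0.0087 -0.0033  0.3767] turn 0.0002
[  27.56477519   12.65698485  -20.81810681   54.58790451   -1.08558484
 -130.34111191]
1133 [0.482  0.2011 0.2064] ((471.19952392578125, 203.18907165527344), 60.757362365722656)
plane slope deg [-129.92768831  -27.54219927] 0.20639116098531632
```

View pics/c5.png

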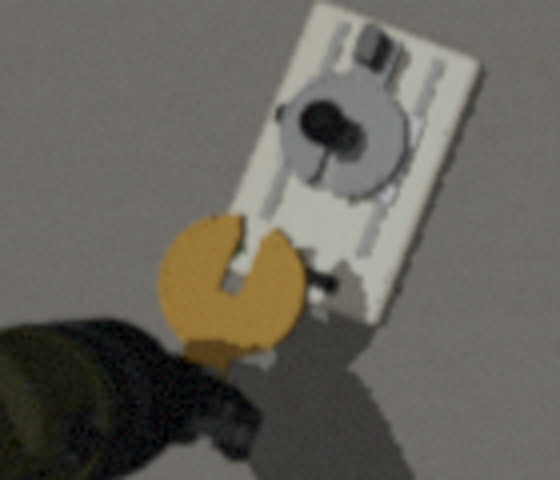

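The slot faces the stand and lines up with it (disc at 232,285; knob at 325,120). I'll lower to slide-in height and measure the lateral offset.

```bash
python3 -m creep '[[0,0,0,0.1,0],[0,-0.005,-0.003,0.2,0],[0,-0.01,-0.003,0.3,0],[0,-0.01,-0.003,0.38,0],[0,-0.01,-0.003,0.38,0],[0,-0.01,-0.003,0.38,0]]' | head -4
python3 - <<'E'
from h import *
ex=np.array([.9267,-.3757]);ey=np.array([.3757,.9267]);st=np.array([.591,.1645])
go([*(st-ex*.16),.092],-22.1)
for i in range(2):
    im,d=viewer.snapshot("top");p=proj("top",[.52,.19,.09])[0].astype(int)
    vv,uu=np.mgrid[p[1]-60:p[1]+60,p[0]-70:p[0]+70];u=uu.ravel();v=vv.ravel();k=d[v,u]>0;u=u[k];v=v[k]
    P=cloud("top",d,u,v);h=cv2.cvtColor(im,cv2.COLOR_BGR2HSV)[v,u]
    b=P[(h[:,1]>110)&(h[:,0]<35)&(P[:,2]>.075)&(P[:,2]<.11)]
    X=(b[:,:2]-st)@ex;Y=(b[:,:2]-st)@ey;print(len(b),"x",np.percentile(X,[1,99]),"y",np.percentile(Y,[0.5,99.5]),"z",np.median(b[:,2]))
    for x0 in np.arange(-.105,-.06,.006):
        k=abs(X-x0)<.003;yy=np.sort(Y[k])
        if len(yy)>6:
            g=np.diff(yy);j=g.argmax();print(round(x0,3),"outer",yy[[0,-1]].round(4),"slot",yy[[j,j+1]].round(4))
    k=P[(P[:,2]>.108)&(P[:,2]<.125)];kn=k[np.linalg.norm(k[:,:2]-st,axis=1)<.03];c=cv2.minAreaRect((kn[:,:2]*1000).astype(np.float32));print("knob",(np.array(c[0])/1000-st)@np.c_[ex,ey],c[1])
E
```

```text
t: 13.35
tcp_pos: [0.4423, 0.2247, 0.0927]
ee_rot: [[0.925, -0.378, 0.039], [-0.378, -0.926, -0.001], [0.036, -0.014, -0.999]]
ft_force: [0.1, 0.3, -1.8]
t 13.35 tcp [0.4423 0.2247 0.0927] yaw -22.23 F [ 0.12  0.32 -1.84] open 0.0127 grip 59.7
shift [ 0.0019 -0.0002  0.0035] turn -0.0004
801 x [-0.14931069 -0.07031746] y [-0.0402151   0.03786707] z 0.09171959982313749
-0.105 outer [-0.0404  0.0385] slot [-0.0072  0.0055]
-0.099 outer [-0.0403  0.0379] slot [-0.0081  0.0063]
-0.093 outer [-0.0389  0.0359] slot [-0.0088  0.0053]
-0.087 outer [-0.0378  0.0322] slot [-0.007   0.0045]
-0.081 outer [-0.0325  0.0317] slot [-0.0061  0.0046]
-0.075 outer [-0.0284  0.0264] slot [-0.0075  0.006 ]
-0.069 outer [-0.0209  0.019 ] slot [-0.0095  0.0085]
knob [0.00020898 0.00047819] (26.35778045654297, 26.887083053588867)
805 x [-0.14886391 -0.07026639] y [-0.03981269  0.0384343 ] z 0.09237035285180017
-0.105 outer [-0.0399  0.0399] slot [-0.0072  0.0057]
-0.099 outer [-0.0404  0.0386] slot [-0.0068  0.0063]
-0.093 outer [-0.0385  0.0379] slot [-0.0069  0.0058]
-0.087 outer [-0.0369  0.0349] slot [-0.0062  0.0059]
-0.081 outer [-0.0332  0.0314] slot [-0.0061  0.0059]
-0.075 outer [-0.0287  0.0285] slot [-0.0064  0.0062]
-0.069 outer [-0.0208  0.0199] slot [-0.0091  0.0081]
knob [-0.00011174  0.00067492] (26.047021865844727, 26.350996017456055)
```

```bash
python3 -m creep '[[0,0.05,-0.004,0.004,0],[0,0.12,-0.004,0.008,0],[0,0.19,-0.004,0.011,0],[0,0.25,-0.004,0.013,0],[0,0.31,-0.004,0.015,0],[0,0.37,-0.004,0.018,0],[0,0.4,-0.004,0.019,0],[0,0.4,-0.004,0.019,0]]'
python3 - <<'E'
from h import *
ex=np.array([.9267,-.3757]);ey=np.array([.3757,.9267]);st=np.array([.591,.1645])
s=ctrl.state();q=np.array(s["tcp_pos"])[:2]-st;print("tcp in stand",q@ex,q@ey,"Fx,Fy",np.array(s["ft_force"])[:2]@np.c_[ex,ey])
im,d=viewer.snapshot("top");p=proj("top",[.56,.175,.09])[0].astype(int)
cv2.imwrite("pics/c6.png",cv2.resize(im[p[1]-45:p[1]+45,p[0]-50:p[0]+50],None,fx=6,fy=6,interpolation=cv2.INTER_CUBIC))
E
```

```text
t: 14.25
tcp_pos: [0.5178, 0.196, 0.0915]
ee_rot: [[0.925, -0.378, 0.039], [-0.378, -0.926, -0.0], [0.037, -0.015, -0.999]]
ft_force: [0.6, -1.1, -3.4]
opening: 0.0133
gripper_force: 59.8
tcp in stand -0.07970623533193597 0.001673708349523551 Fx,Fy [ 0.93366397 -0.79234422]
```

View pics/c6.png

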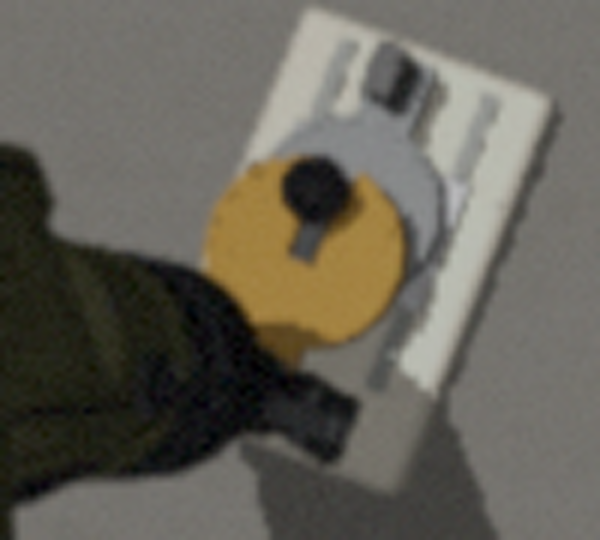

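The weight is round the stem, clear under the knob (knob at 316,190; slot bottom at 305,250). I'll creep on to contact.

```bash
cat > f.py <<'E'
from h import *
ex=np.array([.9267,-.3757]);ey=np.array([.3757,.9267]);st=np.array([.591,.1645])
s=ctrl.state();q=np.array(s["tcp_pos"])[:2]-st;F=np.array(s["ft_force"])
print("t",round(s["t"],2),"tcp stand x,y mm",(1000*np.array([q@ex,q@ey])).round(2),"z",round(s["tcp_pos"][2],4),"F x,y,z",np.r_[F[:2]@np.c_[ex,ey],F[2]].round(2))
E
python3 -m creep '[[0,0.02,0.003,0.001,0],[0,0.04,0.003,0.002,0],[0,0.06,0.003,0.003,0],[0,0.075,0.003,0.003,0],[0,0.075,0.003,0.003,0]]'>/dev/null; python3 f.py
python3 -m creep '[[0,0.01,0,0,0],[0,0.01,0,0,0]]' >/dev/null; python3 f.py
```

```text
t 14.8 tcp stand x,y mm [-65.23   1.17] z 0.0917 F x,y,z [-0.16 -0.15 -3.23]
t 15.0 tcp stand x,y mm [-63.57   1.03] z 0.0917 F x,y,z [ 0.03  0.07 -3.26]
```

```bash
cat >> f.py <<'E'
import sys
if F[:2]@ex<-3: sys.exit(1)
E
python3 -m creep '[[0,0.01,0,0,0],[0,0.02,0,0.001,0],[0,0.02,0,0.001,0]]' >/dev/null; python3 f.py &&
python3 -m creep '[[0,0.005,0,0,0],[0,0.005,0,0,0]]' >/dev/null && python3 f.py &&
python3 -m creep '[[0,0.005,0,0,0],[0,0.005,0,0,0]]' >/dev/null && python3 f.py &&
python3 -m creep '[[0,0.005,0,0,0],[0,0.005,0,0,0]]' >/dev/null && python3 f.py &&
python3 -m creep '[[0,0.005,0,0,0],[0,0.005,0,0,0]]' >/dev/null && python3 f.py &&
python3 -m creep '[[0,0.005,0,0,0],[0,0.005,0,0,0]]' >/dev/null && python3 f.py
```

```text
t 15.3 tcp stand x,y mm [-59.41   1.08] z 0.0916 F x,y,z [ 0.42  0.84 -3.04]
t 15.5 tcp stand x,y mm [-58.64   1.02] z 0.0916 F x,y,z [ 0.38 -0.58 -3.06]
t 15.7 tcp stand x,y mm [-57.63   1.01] z 0.0917 F x,y,z [ 0.65 -0.27 -1.98]
t 15.9 tcp stand x,y mm [-56.63   1.02] z 0.0917 F x,y,z [ 0.32 -0.12 -2.96]
t 16.1 tcp stand x,y mm [-55.81   0.93] z 0.0917 F x,y,z [-0.95  0.53 -2.72]
t 16.3 tcp stand x,y mm [-55.36   0.88] z 0.0916 F x,y,z [-1.27 -0.54 -2.17]
```

```bash
python3 -m creep '[[0,0,0,0,0],[0,0,0,0,0]]' >/dev/null; python3 f.py; python3 -m creep '[[0,0.004,0,0,0],[0,0.004,0,0,0]]' >/dev/null; python3 f.py;python3 -m creep '[[0,0.004,0,0,0],[0,0.004,0,0,0]]' >/dev/null; python3 f.py
```

```text
t 16.5 tcp stand x,y mm [-55.23   0.9 ] z 0.0917 F x,y,z [-3.14  0.07 -1.19]
t 16.7 tcp stand x,y mm [-54.8    0.85] z 0.0916 F x,y,z [-4.72  0.57 -1.17]
t 16.9 tcp stand x,y mm [-54.46   0.83] z 0.0915 F x,y,z [-6.26  0.68 -1.08]
```

```bash
python3 -m creep '[[0,-0.0055,0,0,0],[0,-0.0055,0,0,0],[0,-0.0055,0,0,0]]' >/dev/null; python3 f.py
python3 -m creep '[[0,-0.0005,0,0.015,0],[0,-0.001,0,0.03,0],[0,-0.0017,0,0.045,0],[0,-0.0022,0,0.06,0],[0,-0.0022,0,0.06,0]]' >/dev/null; python3 f.py
```

```text
t 17.2 tcp stand x,y mm [-54.7    0.88] z 0.0916 F x,y,z [-5.32 -0.64 -2.04]
t 17.7 tcp stand x,y mm [-54.74   0.95] z 0.0794 F x,y,z [-4.73 -0.19 -2.49]
```

```bash
python3 -m creep '[[0,-0.004,0,0,0],[0,-0.004,0,0,0],[0,-0.004,0,0,0]]' >/dev/null; python3 f.py
python3 -m creep '[[0,-0.002,0,0,0],[0,-0.002,0,0,0],[0,-0.002,0,0,0]]' >/dev/null; python3 f.py
```

```text
t 18.0 tcp stand x,y mm [-54.98   1.02] z 0.0796 F x,y,z [-3.5  -0.14 -2.53]
t 18.3 tcp stand x,y mm [-55.23   1.03] z 0.0797 F x,y,z [-2.02  0.39 -3.38]
```

Nearly just touching. I'll back off a touch more, then lower over the boss in small steps.

```bash
cat > g.py <<'E'
from f import *
if F[2]>1.5 or abs(F[:2]@ex)>7: sys.exit(1)
E
sed -i 's/^if F.*ex<-3.*$//' f.py
python3 -m creep '[[0,-0.0015,0,0.01,0],[0,-0.0015,0,0.01,0]]' >/dev/null; python3 g.py &&
python3 -m creep '[[0,-0.0003,0,0.008,0],[0,-0.0003,0,0.008,0]]' >/dev/null && python3 g.py &&
python3 -m creep '[[0,-0.0003,0,0.005,0],[0,-0.0003,0,0.005,0]]' >/dev/null && python3 g.py &&
python3 -m creep '[[0,-0.0003,0,0.005,0],[0,-0.0003,0,0.005,0]]' >/dev/null && python3 g.py &&
python3 -m creep '[[0,-0.0002,0,0.005,0],[0,-0.0002,0,0.005,0]]' >/dev/null && python3 g.py
```

```text
t 18.5 tcp stand x,y mm [-55.26   1.41] z 0.0779 F x,y,z [-3.19  0.12 -2.14]
t 18.7 tcp stand x,y mm [-55.34   1.52] z 0.0763 F x,y,z [-1.72  0.21 -2.38]
t 18.9 tcp stand x,y mm [-55.41   1.46] z 0.0752 F x,y,z [-1.73  0.56 -2.21]
t 19.1 tcp stand x,y mm [-55.52   1.31] z 0.0741 F x,y,z [-1.83 -0.81 -1.71]
t 19.3 tcp stand x,y mm [-55.56   1.25] z 0.073 F x,y,z [-1.09 -0.55 -2.57]
```

```bash
sed -i 's/F\[2\]>1.5/F[2]>0.5/' g.py
python3 -m creep '[[0,-0.0002,0,0.004,0],[0,-0.0002,0,0.004,0]]' >/dev/null; python3 g.py &&
python3 -m creep '[[0,-0.0002,0,0.004,0],[0,-0.0002,0,0.004,0]]' >/dev/null && python3 g.py &&
python3 -m creep '[[0,-0.0002,0,0.004,0],[0,-0.0002,0,0.004,0]]' >/dev/null && python3 g.py &&
python3 -m creep '[[0,-0.0002,0,0.004,0],[0,-0.0002,0,0.004,0]]' >/dev/null && python3 g.py
```

```text
t 19.5 tcp stand x,y mm [-55.51   1.33] z 0.0725 F x,y,z [-1.42  0.42 -0.45]
t 19.7 tcp stand x,y mm [-55.51   1.33] z 0.072 F x,y,z [-1.76 -0.47  2.54]
```

Contact is at seated height: an underside resting on the boss would have stopped it about 5 mm higher. Releasing.

```bash
python3 -m creep '[[20,0,0,0,0],[25,0,0,0,0],[40,0,0,0,0],[40,0,0,0,0],[40,0,0,0,0]]'; python3 f.py
python3 - <<'E'
from h import *
im,d=viewer.snapshot("scene");p=proj("scene",[.58,.17,.08])[0].astype(int)
cv2.imwrite("pics/c7.png",cv2.resize(im[p[1]-60:p[1]+60,p[0]-70:p[0]+80],None,fx=5,fy=5,interpolation=cv2.INTER_CUBIC))
E
```

```text
t: 20.2
tcp_pos: [0.54, 0.1866, 0.0715]
ee_rot: [[0.925, -0.377, 0.039], [-0.377, -0.926, -0.0], [0.037, -0.015, -0.999]]
ft_force: [1.0, -0.6, 0.6]
opening: 0.034
gripper_force: 0.0
t 20.2 tcp stand x,y mm [-55.61   1.34] z 0.0715 F x,y,z [ 1.13 -0.24  0.6 ]
```

View pics/c7.png

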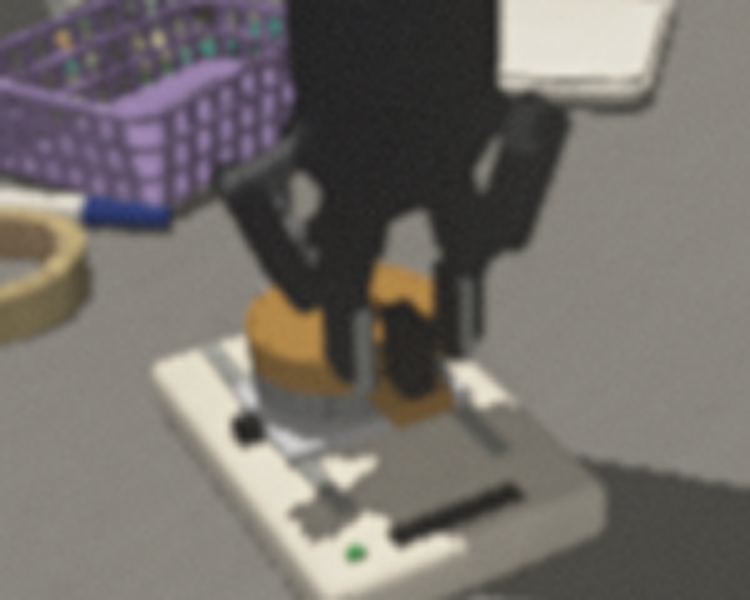

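The brass weight lies on the steel one and the fingers are clear on both sides of the grip (405,350). Lifting away and checking.

```bash
python3 -m creep '[[40,0,0,-0.05,0],[40,0,0,-0.15,0],[40,0,0,-0.3,0],[40,-0.1,0,-0.45,0],[40,-0.4,0,-0.5,0],[40,-0.6,0,-0.5,0],[40,-0.6,0,-0.5,0],[40,-0.6,0,-0.5,0]]' | head -2
python3 - <<'E'
from h import *
ex=np.array([.9267,-.3757]);ey=np.array([.3757,.9267]);st=np.array([.591,.1645])
im,d=viewer.snapshot("top");p=proj("top",[.58,.17,.08])[0].astype(int)
vv,uu=np.mgrid[p[1]-40:p[1]+40,p[0]-40:p[0]+40];u=uu.ravel();v=vv.ravel();k=d[v,u]>0;u=u[k];v=v[k]
P=cloud("top",d,u,v);h=cv2.cvtColor(im,cv2.COLOR_BGR2HSV)[v,u]
b=P[(h[:,1]>110)&(h[:,0]<35)&(P[:,2]>.055)&(P[:,2]<.09)];X=(b[:,:2]-st)@ex;Y=(b[:,:2]-st)@ey
k=(abs(X)<.03)&(abs(Y)<.036);A=np.c_[X[k],Y[k],np.ones(k.sum())];c=np.linalg.lstsq(A,b[k,2],rcond=None)[0]
print("tilt",np.degrees(c[:2]).round(2),"top z",c[2].round(4),"X",np.percentile(X,[1,99]),"Y",np.percentile(Y,[1,99]))
a=im[p[1]-50:p[1]+50,p[0]-50:p[0]+50]
im,d=viewer.snapshot("scene");p=proj("scene",[.58,.17,.08])[0].astype(int);e=im[p[1]-50:p[1]+50,p[0]-50:p[0]+50]
cv2.imwrite("pics/c8.png",cv2.resize(np.hstack([a,e]),None,fx=4,fy=4,interpolation=cv2.INTER_CUBIC))
E
```

```text
t: 21.05
tcp_pos: [0.4242, 0.2324, 0.168]
tilt [-0.07  0.43] top z 0.0704 X [-0.06260121  0.03418578] Y [-0.0382224   0.03774907]
```

View pics/c8.png

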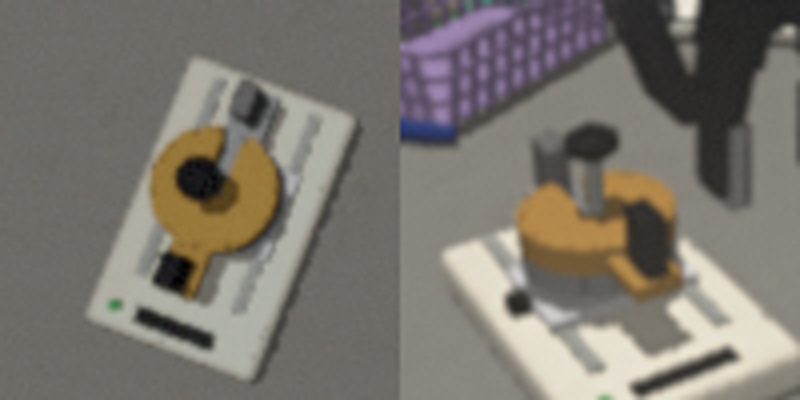

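The brass weight lies flat on the steel one: its top is at z ≈ 70–71 mm where 71–72 is expected, and its tilt is under 0.5°. Its slot opens towards the grey grip (left view 235,155). The robot is clear, so I'm handing in.

```bash
python3 -c "
from bench import ctrl
print(ctrl.finish_job())"
```

```text
the job is handed in; nothing more can be done
None
```

The brass weight is on the stand, flat on the steel weight and over the boss, with its slot opposite the steel weight's; I let go, moved clear and handed the job in at about 21 s, and the contact forces I read on the stand stayed under about 7 N.

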